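# Build up a revolving test-tube rack on its spindle

### The job

Put the revolving test-tube rack together: slide the tall blue sleeve down over the steel spindle of the round wooden stand, then put the orange test-tube tray on top of it, black hub up, so that its hub closes over the spindle tip and the tray rests level on the sleeve. Lower each part until it rests rather than dropping it, and leave the short white sleeve, which belongs to another rack, where it is.

Things in the scene. Friction and masses are not known exactly. Their poses are not given: they have to be found in the camera images.
- stand: Round light-wood base fixed to the table, 130 mm across, 15 mm thick, six dark dimples on top, and an upright steel spindle at its centre: 12 mm across, tip 87 mm above the table, the last 12 mm tapering to 5 mm across. Origin: centre of the underside, on the table and the spindle's axis; z up.
- blue_sleeve: Loose blue plastic tube standing on end, 44 mm outside diameter, bore 28 mm right through, 50 mm tall, about 60 g. Origin: centre of its lower end; z up its axis. Home on the stand, its lower end rests on the base, 15 mm above the table, and the spindle stands 22 mm out of its top.
- tray: Loose orange tray, 128 mm across, flat on the table: 7 mm disc with six rings (30 mm across, 10 mm high) round it and a black hub at its centre to hold it by. Hub: 40 mm across, from 7 to 44 mm above the underside, closed on top; from below a 28 mm wide blind hole runs up 30 mm. About 120 g. Origin: centre of the underside; z up the hub. Home: underside 65 mm above the table, any turn.
- white_sleeve: Loose white plastic tube standing on end, like the blue one (44 mm outside, bore 28 mm) but only 26 mm tall. Not needed: leave it. Origin: centre of its lower end.
Mind the look-alikes: they are no part of the job. Several things look just like the tray: the one meant starts nearest to the robot's base.

How it is judged:
By the outcome, as a careful person would: the job done as asked, in the order asked, and still so for the second after the job is handed in, with the robot touching nothing.
It also fails if it takes over 64 s, if anything falls off the work surface, if the arm or the gripper's body presses on something with over 40 N, if the wrist force passes 120 N, or if a joint passes its speed limit or range.

### The arm

A 6-joint arm with a two-finger parallel gripper is mounted at the origin on the work surface. World frame = base frame: x ahead of the robot, y to its left, z up, the work surface at z = 0. Lengths are in m, angles in rad, forces in N, time in s.
With the tool pointing down it reaches from about 0.225 to 0.875 m from the base axis. Payload 3.4 kg.
Tool frame: the origin (TCP) lies between the finger pads; the fingertips stand 19 mm ahead of it and the grasp point (between the pads) is the TCP (manip.tip_reach is the distance from the TCP to the fingertips, in m); z points along the fingers, x is the direction in which the jaws open and shut, and the axes are right-handed (so a half turn about z gives the same grasp; the last joint's range is limited). The gripper opens to 85 mm and grips with 20 to 120 N. Pads are 22 mm wide; open, the fingers measure 114 mm over their backs; the gripper's body (76 mm by 85 mm) begins 54 mm behind the grasp point. The pads swing forward as they close: fully open they stand 13 mm farther back than shut.
Start: joints at [-1.247, 0.276, 1.505, -0, 1.361, -0.121], TCP at [0.247, -0.519, 0.25] pointing down, gripper open.
Joint ranges: [-2.89, 2.89], [-0.75, 2.08], [0.22, 2.7], [-1.18, 4.32], [0.11, 2.71], [-2.7, 2.7]. Speed limits (rad/s): [2.57, 2.57, 3.14, 3.14, 3.14, 3.14].

### API

Orientations are given as a unit quaternion [w, x, y, z].
In Python, from rig import manip gives the robot as it stands.
- The arm moves only by the tool send_rows, never from a script. Its arguments are lists of equal length, an entry for each row: "delta_pos": the shift along the tool's x, y, z normalised to -1 to 1, where 1 is 40 cm, a list of three; "angular": the turn, a rotation vector about the tool's x, y, z normalised to -1 to 1, where 1 is 0.08 rad, a list of three. A call has 1 to 5 rows; each row shifts and turns the commanded pose from where the row before left it, along the tool's axes as they then stand; what a row does not reach is not made up. A row lasts 1/12 s, in which the tool goes at most 41.7 mm and 7.16 degrees, less where a joint would pass 70% of its speed; a pose out of reach is approached as far as the arm can. A call with a number of a shift or a turn outside -1 to 1 is refused whole. A call with a gripper value outside its range is refused whole. "hand" is the finger opening in mm, from 0 to 85.4, set as the call begins (left out, the last holds). The fingers move at their own pace and stop on an object; "squeeze" is the grip in N (left out, the last holds). Time passes only in rows, so rows that do not move let the fingers close. It gives the time, the measured TCP pose, the force and the opening at its end, in the units of the state.
- manip.get_state(): the state, without advancing time (a new reading comes with each control period).
- manip.get_image(name): name is "side" or "top"; returns the picture (420x560x3 uint8, blue, green, red); there is no depth.
- manip.calibration(name): a dict with "fx", "fy", "cx", "cy" (pixels), "camera_from_world" (4x4, takes a point from world to camera coordinates). Camera axes: x right, y up, looking along -z (the intrinsics and any distortion apply to the point x, -y, -z); pixel columns grow to the right and rows downward; lengths in m; the calibration is good to about 2 mm. A picture is of the moment at which its call begins. calibration takes no time and is no camera call.
- manip.sign_off(): hands the job in, once; it reports no verdict.
The state is a dict: "clock": time; "qpos": joint angles; "qd": joint speeds; "effort": joint torques, N m; "position": TCP position; "ee_rot": TCP orientation; "contact_force": force on the tool from outside, world axes, zero at the start; "moment": the same for the moment, N m; "width": finger opening in m.
Only numpy, scipy, OpenCV 4.12 (cv2) and the standard library are available. Lean on these libraries where they do the work, as an engineer would, in place of code of your own. Each camera call takes 0.05 s, during which the arm holds its last target.

## Working session

There is one attempt and no reset: what is moved stays moved. The work goes in short steps, Python scripts to look and compute and a tool call to move; the robot and the scene stay as the last step left them, time stands still between calls to the robot, and variables do not carry over. Pictures are saved under pics/ and viewed, and the job is handed in when it is done.

Besides the shell and the picture viewer there is one more tool, called by a JSON object that holds its "op" and its "data", one argument or row to a line. send_rows: Moves the arm, as the interface text tells. Scaled input: -1 to 1 covers 40 cm each way for a shift and 0.08 rad each way for a turn. Its arguments: {"type":"object","properties":{"delta_pos":{"type":"array","items":{"type":"array","items":{"type":"number"}}},"angular":{"type":"array","items":{"type":"array","items":{"type":"number"}}},"hand":{"type":"number"},"squeeze":{"type":"number"}},"required":["delta_pos","angular"]}

```bash
ls; mkdir -p pics
cat > h.py <<'E'
import numpy as np,cv2
from rig import manip
def snap(n,tag):
    im=manip.get_image(n); im=np.array(im); cv2.imwrite(f'pics/{tag}.png',im); return im
def crop(tag,out,x0,y0,x1,y1,s):
    im=cv2.imread(f'pics/{tag}.png')[y0:y1,x0:x1]; cv2.imwrite(f'pics/{out}.png',cv2.resize(im,None,fx=s,fy=s,interpolation=cv2.INTER_CUBIC))
def cal(n):
    c=manip.calibration(n); K=np.array([[c['fx'],0,c['cx']],[0,c['fy'],c['cy']],[0,0,1.]]); T=np.array(c['camera_from_world']); return c,K,T
def dist(c):
    for k in c:
        if 'dist' in k.lower(): return np.array(c[k],float).ravel()
    return np.zeros(5)
def px(n,P):
    c,K,T=cal(n); p=T[:3,:3]@np.array(P,float)+T[:3,3]; p=np.array([p[0],-p[1],-p[2]])
    return cv2.projectPoints(p.reshape(1,3),np.zeros(3),np.zeros(3),K,dist(c))[0].ravel()
def ray(n,u,v,z):
    c,K,T=cal(n); q=cv2.undistortPoints(np.array([[[u,v]]],float),K,dist(c)).ravel()
    d=T[:3,:3].T@np.array([q[0],-q[1],-1.]); o=-T[:3,:3].T@T[:3,3]
    return o+d*(z-o[2])/d[2]
E
python3 - <<'E'
from h import *
snap('side','s0');snap('top','t0')
for n in('side','top'):
    c=manip.calibration(n);print(c)
    T=np.array(c['camera_from_world']);print('cam pos',-T[:3,:3].T@T[:3,3])
print(manip.get_state())
E
```

```text
pics
{'fx': 458.8579286478671, 'fy': 458.8579286478671, 'cx': 284.98007784658125, 'cy': 207.94520269124186, 'camera_from_world': array([[-0.87647839, -0.48143986,  0.00113491,  0.35058731],
       [ 0.25119683, -0.45529921,  0.85416789, -0.22808034],
       [-0.41071374,  0.74894479,  0.51999609, -0.87140868],
       [ 0.        ,  0.        ,  0.        ,  1.        ]])}
cam pos [0.00667573 0.7175789  0.64755012]
{'fx': 508.70888600572835, 'fy': 508.70888600572835, 'cx': 287.7796442298046, 'cy': 212.40819638114533, 'camera_from_world': array([[-0.03008116, -0.99951206, -0.0084128 , -0.1225598 ],
       [ 0.99682604, -0.03061885,  0.07348693, -0.52095114],
       [-0.07370866, -0.00617553,  0.9972607 , -1.57485637],
       [ 0.        ,  0.        ,  0.        ,  1.        ]])}
cam pos [ 0.39953036 -0.1481765   1.60779439]
{'clock': 0.1, 'qpos': array([-1.24699613e+00,  2.76555801e-01,  1.50603797e+00,  9.53804565e-06,
        1.36073271e+00, -1.21015228e-01]), 'qd': array([ 0.00021094, -0.00100167, -0.00302026,  0.00040379,  0.00071738,
        0.0006558 ]), 'effort': array([ 1.83246433e-03, -4.17699444e+01, -2.46404976e+01, -1.01026803e-04,
        5.80021981e-03,  2.96534019e-06]), 'position': array([ 0.24725933, -0.51860958,  0.24949996]), 'ee_rot': array([-5.51421637e-04,  8.45661989e-01, -5.33718136e-01, -6.68955502e-04]), 'contact_force': array([-0.8095254 , -0.02416524, -0.23254229]), 'moment': array([ 0.01567102, -0.01950625,  0.03550548]), 'width': 0.08510878248908242}
```

View pics/s0.png

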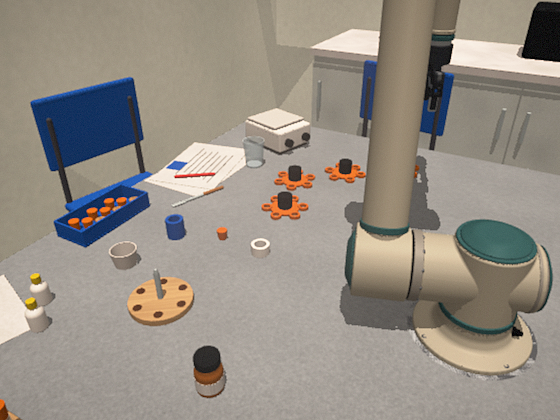

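View pics/t0.png

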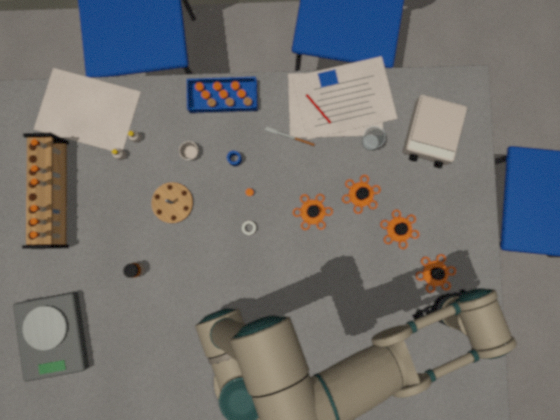

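Run:
```python
from h import *
crop('t0','t0a',290,160,470,300,4.4)
crop('t0','t0b',130,120,280,250,5)
crop('s0','s0a',90,180,310,340,3.6)
for n,u,v,z in[('top',314,211,.044),('top',362,193,.044),('top',401,229,.044),('top',437,273,.044),('side',285,197,.044),('side',295,171,.044),('side',346,163,.044)]:
    p=ray(n,u,v,z);print(n,u,v,p.round(3),np.hypot(*p[:2]).round(3))
print(px('top',[0,0,0]))
```

```text
top 314 211 [ 0.517 -0.219  0.044] 0.562
top 362 193 [ 0.568 -0.369  0.044] 0.678
top 401 229 [ 0.453 -0.484  0.044] 0.663
top 437 273 [ 0.316 -0.588  0.044] 0.667
side 285 197 [ 0.51  -0.2    0.044] 0.548
side 295 171 [ 0.558 -0.347  0.044] 0.657
side 346 163 [ 0.448 -0.469  0.044] 0.648
[248.19047204 380.68542855]
```

View pics/t0a.png

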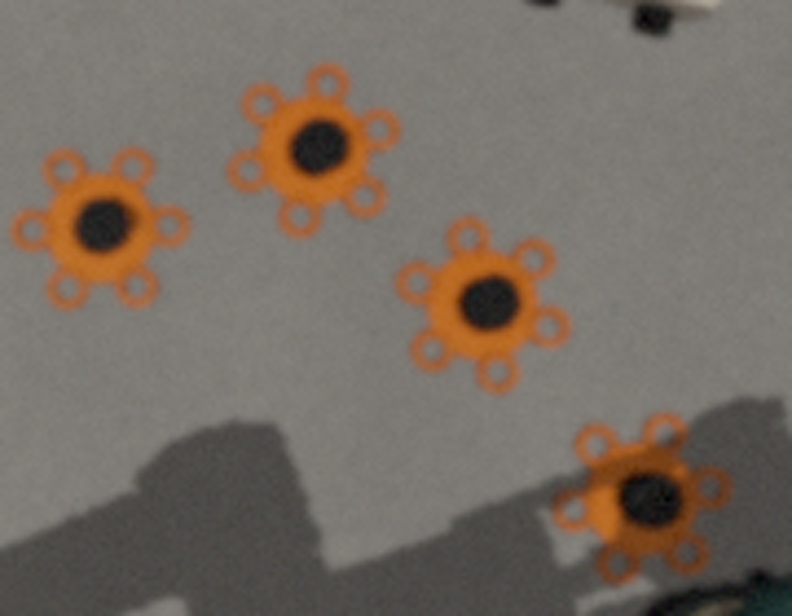

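View pics/t0b.png

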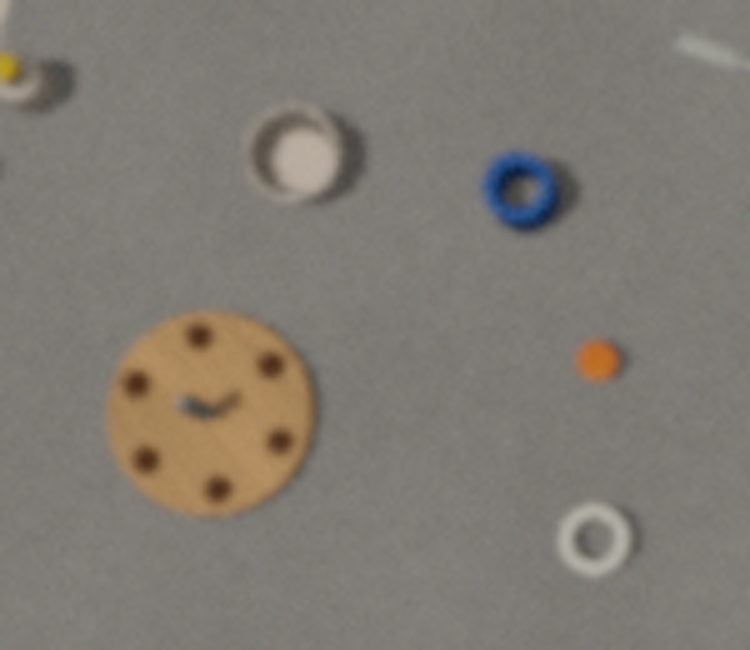

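View pics/s0a.png

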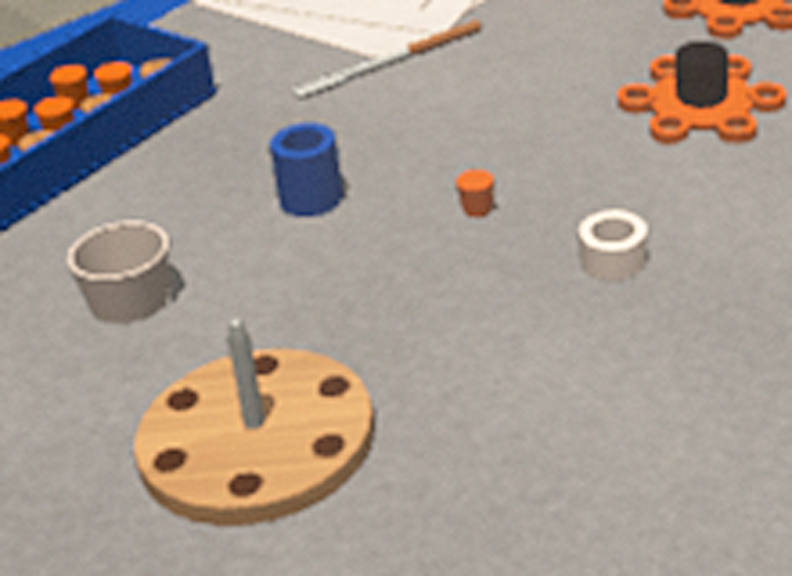

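Run:
```python
from h import *
L=[('standtop','top',(211,413),5,(130,120),.015),('tip','top',(185,402),5,(130,120),.087),('blue','top',(521,188),5,(130,120),.05),('hub','top',(104,225),4.4,(290,160),.044),('trayedge','top',(100,228),4.4,(290,160),.008),
('tip','side',(238,323),3.6,(90,180),.087),('spbase','side',(252,424),3.6,(90,180),.015),('standtop','side',(254,428),3.6,(90,180),.015),('blue','side',(305,141),3.6,(90,180),.05),('hub','side',(702,53),3.6,(90,180),.044),('white','side',(614,231),3.6,(90,180),.026),('white','top',(594,539),5,(130,120),.026)]
for k,n,p,s,o,z in L:
    u=(p[0]+.5)/s-.5+o[0];v=(p[1]+.5)/s-.5+o[1]
    print(k,n,(round(u,1),round(v,1)),ray(n,u,v,z).round(4))
# check TCP projections
print(px('top',manip.get_state()['position']),px('side',manip.get_state()['position']))
```

```text
standtop top (171.8, 202.2) [0.5607 0.2259 0.015 ]
tip top (166.6, 200.0) [0.5606 0.2246 0.087 ]
blue top (233.8, 157.2) [0.6912 0.0235 0.05  ]
hub top (313.2, 210.8) [ 0.5178 -0.2171  0.044 ]
trayedge top (312.3, 211.4) [ 0.5185 -0.2158  0.008 ]
tip side (155.8, 269.4) [0.5578 0.2297 0.087 ]
spbase side (159.6, 297.4) [0.5603 0.2307 0.015 ]
standtop side (160.2, 298.5) [0.5571 0.2327 0.015 ]
blue side (174.4, 218.8) [0.6878 0.0298 0.05  ]
hub side (284.6, 194.4) [ 0.5176 -0.2121  0.044 ]
white side (260.2, 243.8) [ 0.4711 -0.0105  0.026 ]
white top (248.4, 227.4) [ 0.4734 -0.0144  0.026 ]
[434.30067604 303.5475883 ] [427.98094521 102.41072757]
```

Candidates for the tray, top view pixels: (313,211), (362,193), (401,229) and (437,273). Their distances from the base are 0.56, 0.68, 0.66 and 0.67 m, so (313,211) is the one, and its crop shows an orange tray with its black hub up. Candidates for the blue sleeve are only (234,157), which is taller than the white ring at (248,227). Next I turn the tool so its jaws line up with y.

{"op": "send_rows", "data": {
  "delta_pos": [
    [0,0,0],
    [0,0,0],
    [0,0,0],
    [0,0,0],
    [0,0,0]
  ],
  "angular": [
    [0,0,1],
    [0,0,1],
    [0,0,1],
    [0,0,1],
    [0,0,1]
  ]
}}

```text
clock: 0.52
position: [0.2473, -0.5188, 0.2498]
ee_rot: [-0.0, 0.721, -0.693, -0.001]
contact_force: [-0.4, 0.4, -0.5]
width: 0.0852
```

{"op": "send_rows", "data": {
  "delta_pos": [
    [0,0,0],
    [-0.06,-0.06,0],
    [-0.06,-0.06,0],
    [-0.06,-0.06,0],
    [-0.06,-0.06,0]
  ],
  "angular": [
    [0,0,0.56],
    [0,0,0],
    [0,0,0],
    [0,0,0],
    [0,0,0]
  ]
}}

```text
clock: 0.93
position: [0.3439, -0.4219, 0.2498]
ee_rot: [0.0, -0.707, 0.707, 0.0]
contact_force: [-0.1, -0.2, 0.1]
width: 0.0857
```

{"op": "send_rows", "data": {
  "delta_pos": [
    [-0.075,-0.058,0],
    [-0.075,-0.058,0],
    [-0.075,-0.058,0],
    [-0.075,-0.058,0],
    [-0.075,-0.058,0]
  ],
  "angular": [
    [0,0,0],
    [0,0,0],
    [0,0,0],
    [0,0,0],
    [0,0,0]
  ]
}}

```text
clock: 1.35
position: [0.46, -0.2713, 0.25]
ee_rot: [-0.0, -0.707, 0.707, 0.0]
contact_force: [0.1, -0.5, -0.4]
width: 0.0854
```

{"op": "send_rows", "data": {
  "delta_pos": [
    [-0.075,-0.058,0],
    [-0.075,-0.058,0],
    [-0.075,-0.058,0],
    [-0.075,-0.058,0],
    [-0.075,-0.058,0]
  ],
  "angular": [
    [0,0,0],
    [0,0,0],
    [0,0,0],
    [0,0,0],
    [0,0,0]
  ]
}}

```text
clock: 1.77
position: [0.576, -0.1213, 0.2499]
ee_rot: [0.0, 0.707, -0.707, -0.0]
contact_force: [0.3, -0.4, -0.9]
width: 0.0852
```

{"op": "send_rows", "data": {
  "delta_pos": [
    [-0.075,-0.058,0],
    [-0.075,-0.058,0],
    [-0.075,-0.058,0],
    [-0.075,-0.058,0],
    [-0.075,-0.058,0]
  ],
  "angular": [
    [0,0,0],
    [0,0,0],
    [0,0,0],
    [0,0,0],
    [0,0,0]
  ],
  "hand": 75
}}

```text
clock: 2.18
position: [0.692, 0.0286, 0.2497]
ee_rot: [0.0, 0.707, -0.707, -0.0]
contact_force: [-0.3, 0.2, 0.0]
width: 0.0747
```

{"op": "send_rows", "data": {
  "delta_pos": [
    [0,0,0.07],
    [0,0,0.07],
    [0,0,0.07],
    [0,0,0.07],
    [0,0,0]
  ],
  "angular": [
    [0,0,0],
    [0,0,0],
    [0,0,0],
    [0,0,0],
    [0,0,0]
  ]
}}

```text
clock: 2.6
position: [0.687, 0.0274, 0.1311]
ee_rot: [0.005, 0.707, -0.707, -0.005]
contact_force: [-1.2, -0.6, -1.8]
width: 0.0749
```

Run:
```python
from h import *
snap('side','s1');snap('top','t1')
st=manip.get_state();print(st['position'],st['ee_rot'],st['clock'])
crop('s1','s1a',90,120,330,300,3.3)
```

```text
[0.69075099 0.02694739 0.13719499] [-0.00103087 -0.70710159  0.70711034  0.00111784] 2.7
```

View pics/s1a.png

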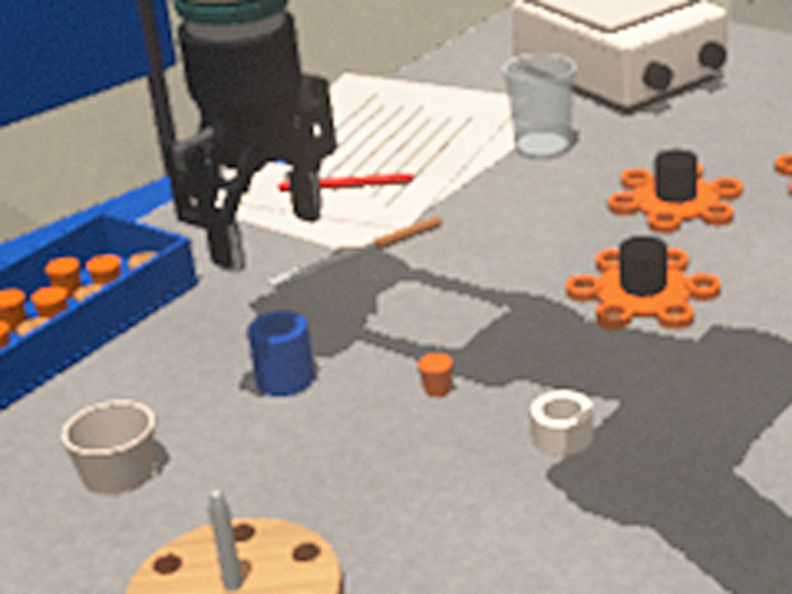

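View pics/t1.png

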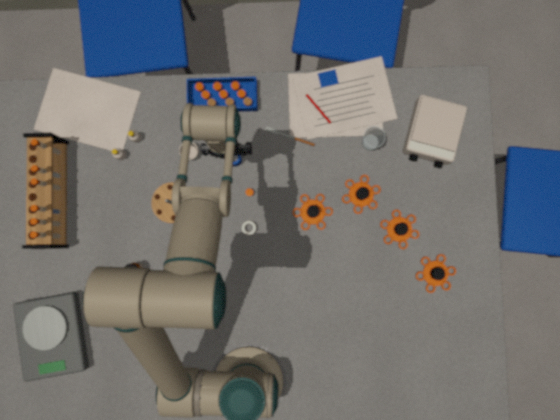

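Run:
```python
from h import *
for dy in(-.044,0,.044): print(px('side',[.6908,.027+dy,.128]))
print('blue top at',px('side',[.6895,.0265,.05]))
crop('s1','s1b',130,150,210,250,6)
crop('t1','t1b',170,100,270,180,7)
```

```text
[182.25318848 181.89622334]
[169.98625051 189.69701873]
[156.93847171 197.99436668]
blue top at [174.71089766 217.97579873]
```

View pics/s1b.png

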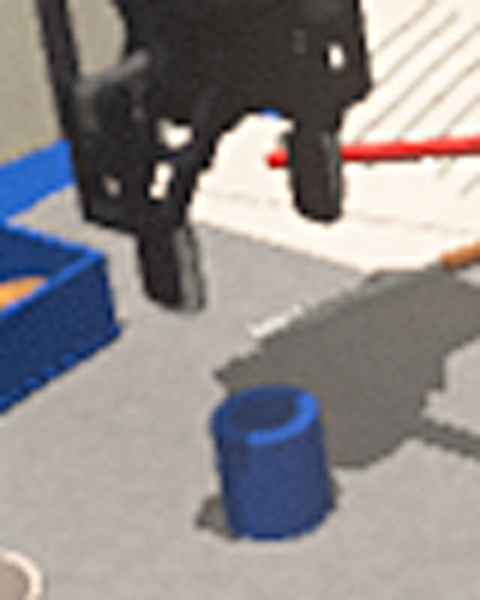

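View pics/t1b.png

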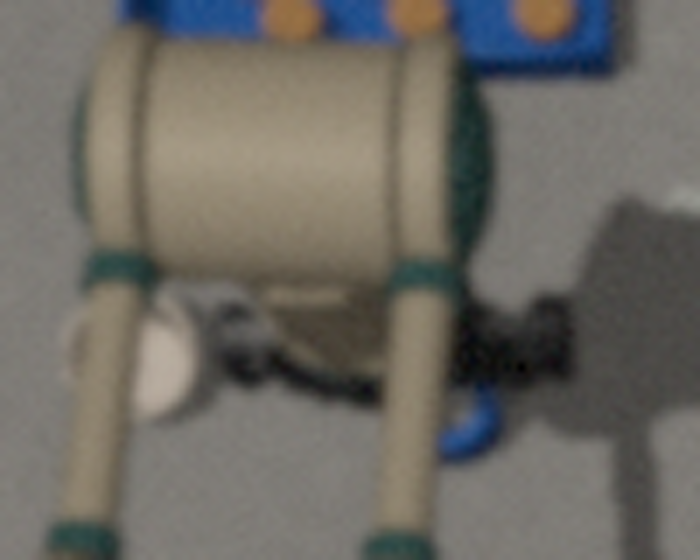

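{"op": "send_rows", "data": {
  "delta_pos": [
    [0,0,0.054],
    [0,0,0.054],
    [0,0,0.054],
    [0,0,0.054],
    [0,0,0.054]
  ],
  "angular": [
    [0,0,0],
    [0,0,0],
    [0,0,0],
    [0,0,0],
    [0,0,0]
  ]
}}

```text
clock: 3.12
position: [0.6937, 0.0266, 0.0326]
ee_rot: [0.002, -0.707, 0.707, -0.002]
contact_force: [0.0, 0.2, 0.2]
width: 0.0748
```

{"op": "send_rows", "data": {
  "delta_pos": [
    [0,0,0],
    [0,0,0],
    [0,0,0],
    [0,0,0],
    [0,0,0]
  ],
  "angular": [
    [0,0,0],
    [0,0,0],
    [0,0,0],
    [0,0,0],
    [0,0,0]
  ]
}}

```text
clock: 3.53
position: [0.6929, 0.0268, 0.0326]
ee_rot: [0.001, -0.707, 0.707, -0.001]
contact_force: [0.9, -1.4, 0.4]
width: 0.0749
```

{"op": "send_rows", "data": {
  "delta_pos": [
    [0,0,0],
    [0,0,0],
    [0,0,0],
    [0,0,0],
    [0,0,0]
  ],
  "angular": [
    [0,0,0],
    [0,0,0],
    [0,0,0],
    [0,0,0],
    [0,0,0]
  ],
  "hand": 35,
  "squeeze": 30
}}

```text
clock: 3.95
position: [0.6919, 0.0269, 0.0312]
ee_rot: [-0.0, 0.707, -0.707, 0.001]
contact_force: [-0.5, 0.3, 5.1]
width: 0.0436
```

{"op": "send_rows", "data": {
  "delta_pos": [
    [0,0,0],
    [0,0,0],
    [0,0,0],
    [0,0,0],
    [0,0,0]
  ],
  "angular": [
    [0,0,0],
    [0,0,0],
    [0,0,0],
    [0,0,0],
    [0,0,0]
  ]
}}

```text
clock: 4.37
position: [0.6918, 0.0269, 0.0311]
ee_rot: [-0.0, 0.707, -0.707, 0.0]
contact_force: [-1.6, -0.2, 5.1]
width: 0.0429
```

{"op": "send_rows", "data": {
  "delta_pos": [
    [0,0,-0.04],
    [0,0,-0.06],
    [0,0,-0.07],
    [0,0,-0.07],
    [0,0,-0.06]
  ],
  "angular": [
    [0,0,0],
    [0,0,0],
    [0,0,0],
    [0,0,0],
    [0,0,0]
  ]
}}

```text
clock: 4.78
position: [0.6913, 0.027, 0.1513]
ee_rot: [0.0, 0.707, -0.707, -0.0]
contact_force: [0.5, -0.0, -0.4]
width: 0.0434
```

{"op": "send_rows", "data": {
  "delta_pos": [
    [-0.05,0.0325,0],
    [-0.05,0.0325,0],
    [-0.05,0.0325,0],
    [-0.05,0.0325,0],
    [-0.05,0.0325,0]
  ],
  "angular": [
    [0,0,0],
    [0,0,0],
    [0,0,0],
    [0,0,0],
    [0,0,0]
  ]
}}

```text
clock: 5.2
position: [0.6253, 0.1277, 0.1496]
ee_rot: [-0.0, -0.707, 0.707, 0.0]
contact_force: [0.3, 0.9, -1.0]
width: 0.0434
```

{"op": "send_rows", "data": {
  "delta_pos": [
    [-0.05,0.0325,0],
    [-0.05,0.0325,0],
    [-0.05,0.0325,0],
    [-0.05,0.0325,0],
    [-0.05,0.0325,0]
  ],
  "angular": [
    [0,0,0],
    [0,0,0],
    [0,0,0],
    [0,0,0],
    [0,0,0]
  ]
}}

```text
clock: 5.62
position: [0.5602, 0.2277, 0.1496]
ee_rot: [-0.001, -0.707, 0.707, 0.0]
contact_force: [0.0, 0.1, -1.0]
width: 0.0432
```

{"op": "send_rows", "data": {
  "delta_pos": [
    [0,0,0],
    [0,0,0],
    [0,0,0],
    [0,0,0],
    [0,0,0]
  ],
  "angular": [
    [0,0,0],
    [0,0,0],
    [0,0,0],
    [0,0,0],
    [0,0,0]
  ]
}}

```text
clock: 6.03
position: [0.5621, 0.226, 0.1501]
ee_rot: [-0.0, -0.707, 0.708, -0.0]
contact_force: [0.2, -0.1, 0.1]
width: 0.0429
```

Run:
```python
from h import *
snap('side','s2');snap('top','t2')
st=manip.get_state();print(st['position'],st['ee_rot'],st['contact_force'],st['width'])
crop('s2','s2a',100,160,240,340,4.3/1.3)
crop('s2','s2b',110,190,210,330,4.2)
crop('t2','t2b',120,140,240,240,6)
p=st['position']
print('sleeve bot/top pred',px('side',[p[0]-.0025,p[1],p[2]-.031]),px('side',[p[0]-.0025,p[1],p[2]+.019]))
```

```text
[0.56191681 0.2261131  0.15012094] [-1.00194522e-04 -7.06665574e-01  7.07547702e-01 -7.30034338e-05] [-0.35643801 -0.42143929 -0.418922  ] 0.04345413240046355
sleeve bot/top pred [153.92164511 254.76382999] [149.91461347 232.98371718]
```

View pics/s2b.png

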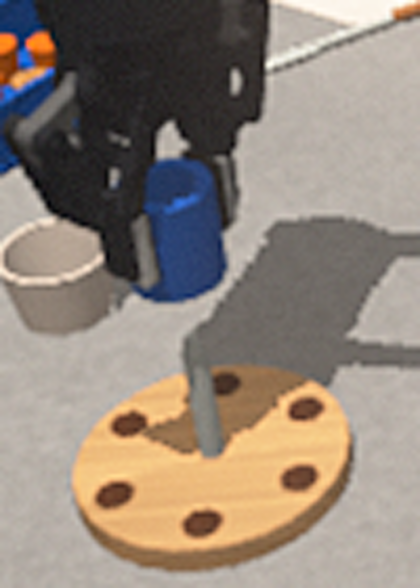

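View pics/t2b.png

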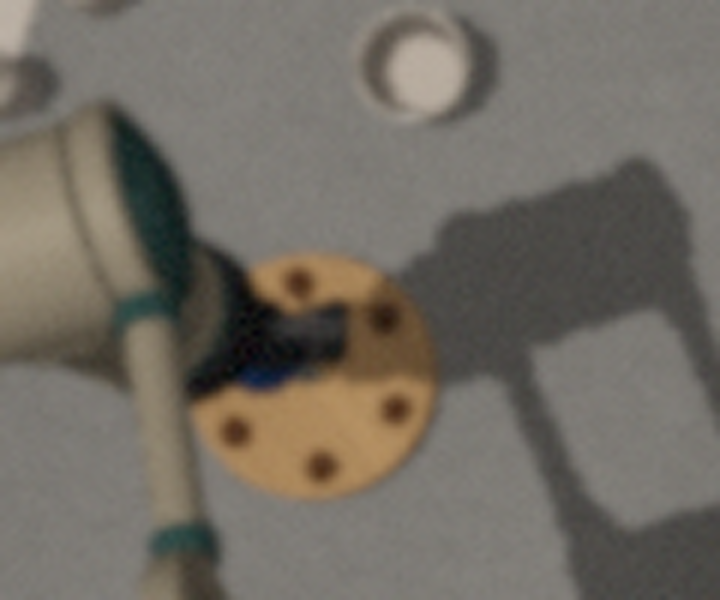

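```bash
python3 - <<'E'
from h import *
from scipy.optimize import least_squares
# stand from side
def un(p,s,o): return np.array([(p[0]+.5)/s-.5+o[0],(p[1]+.5)/s-.5+o[1]])
tip=un((195,338),4.2,(110,190));base=un((209,454),4.2,(110,190))
f=lambda q:np.r_[px('side',[q[0],q[1],.087])-tip,px('side',[q[0],q[1],.015])-base]
r=least_squares(f,[.56,.228]);print('stand side',r.x,r.fun)
x,y=r.x
print('expected sleeve top centre in crop for concentric:',(px('side',[x,y,.169])-[110,190])*4.2,'bottom',(px('side',[x,y,.119])-[110,190])*4.2)
for a in np.arange(0,360,30):
  c,s=np.cos(np.radians(a))*.022,np.sin(np.radians(a))*.022
  print(a,((px('side',[x+c,y+s,.169])-[110,190])*4.2).round(),((px('side',[x+c,y+s,.119])-[110,190])*4.2).round())
E
python3 -c "
from h import *
crop('s2','s2c',135,215,175,275,10)"
```

```text
stand side [0.55791202 0.23127699] [-0.93690738 -0.28792505  0.97672227  0.26339785]
expected sleeve top centre in crop for concentric: [161.97281517 187.5882398 ] bottom [179.05864261 279.32017901]
0 [124. 174.] [142. 265.]
30 [111. 188.] [130. 280.]
60 [112. 203.] [130. 295.]
90 [126. 213.] [144. 306.]
120 [150. 217.] [168. 310.]
150 [177. 213.] [194. 305.]
180 [200. 202.] [217. 294.]
210 [213. 187.] [228. 279.]
240 [211. 173.] [227. 264.]
270 [197. 163.] [213. 254.]
300 [173. 159.] [190. 250.]
330 [147. 163.] [164. 254.]
```

View pics/s2c.png

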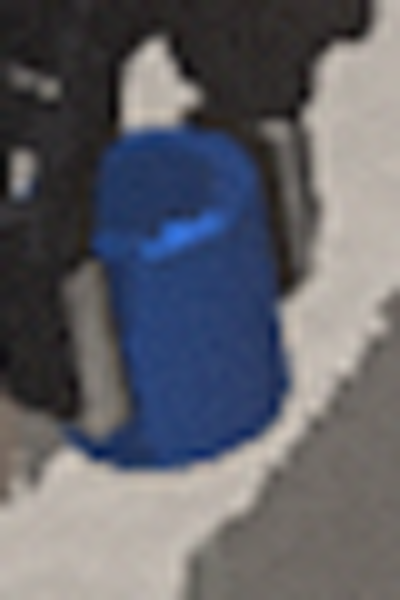

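Run:
```python
from h import *
crop('t2','t2c',145,185,200,225,14)
for v in(203.5,204,204.5,205):print(v,ray('top',163.5,v,.119)+[.022,0,0])
```

```text
203.5 [0.56909398 0.22603612 0.119     ]
204 [0.56761578 0.22605401 0.119     ]
204.5 [0.56613779 0.22607189 0.119     ]
205 [0.56466001 0.22608977 0.119     ]
```

View pics/t2c.png

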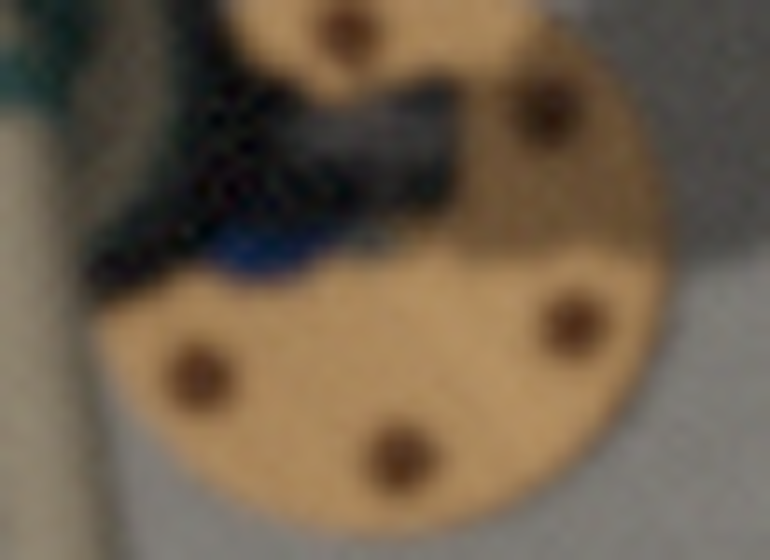

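{"op": "send_rows", "data": {
  "delta_pos": [
    [-0.003,0.005,0],
    [0,0,0.03],
    [0,0,0.03],
    [0,0,0.03],
    [0,0,0.03]
  ],
  "angular": [
    [0,0,0],
    [0,0,0],
    [0,0,0],
    [0,0,0],
    [0,0,0]
  ]
}}

```text
clock: 6.55
position: [0.5595, 0.2279, 0.1019]
ee_rot: [0.0, -0.707, 0.707, -0.0]
contact_force: [0.0, -0.3, -0.0]
width: 0.0431
```

{"op": "send_rows", "data": {
  "delta_pos": [
    [0,0,0.03],
    [0,0,0.03],
    [0,0,0.03],
    [0,0,0.02],
    [0,0,0]
  ],
  "angular": [
    [0,0,0],
    [0,0,0],
    [0,0,0],
    [0,0,0],
    [0,0,0]
  ]
}}

```text
clock: 6.97
position: [0.5582, 0.2276, 0.0565]
ee_rot: [-0.002, -0.707, 0.707, 0.001]
contact_force: [-1.2, -0.7, -0.8]
width: 0.043
```

Run:
```python
from h import *
snap('side','s3')
st=manip.get_state();print(st['position'],st['contact_force'],st['width'])
crop('s3','s3b',110,200,210,340,4.2)
```

```text
[0.55885209 0.22779871 0.05748075] [-0.36524353  0.0088276  -0.20494436] 0.04308215552867685
```

View pics/s3b.png

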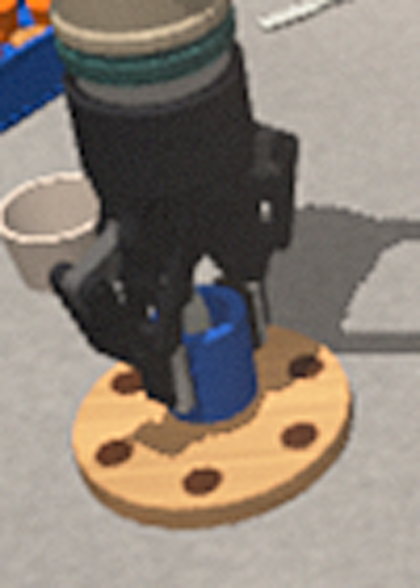

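The spindle shows inside the sleeve bore (crop 197,318), and the sleeve is about 11 mm above the base. I'll lower it slowly.

{"op": "send_rows", "data": {
  "delta_pos": [
    [0,0,0.008],
    [0,0,0.008],
    [0,0,0.006],
    [0,0,0.003],
    [0,0,0]
  ],
  "angular": [
    [0,0,0],
    [0,0,0],
    [0,0,0],
    [0,0,0],
    [0,0,0]
  ]
}}

```text
clock: 7.43
position: [0.5593, 0.2281, 0.0482]
ee_rot: [0.0, 0.707, -0.707, 0.0]
contact_force: [0.2, -0.1, 0.1]
width: 0.0433
```

{"op": "send_rows", "data": {
  "delta_pos": [
    [0,0,0.003],
    [0,0,0],
    [0,0,0]
  ],
  "angular": [
    [0,0,0],
    [0,0,0],
    [0,0,0]
  ]
}}

```text
clock: 7.68
position: [0.5595, 0.2281, 0.0472]
ee_rot: [0.0, -0.707, 0.707, -0.0]
contact_force: [0.1, -0.0, -1.0]
width: 0.043
```

{"op": "send_rows", "data": {
  "delta_pos": [
    [0,0,0.002],
    [0,0,0],
    [0,0,0]
  ],
  "angular": [
    [0,0,0],
    [0,0,0],
    [0,0,0]
  ]
}}

```text
clock: 7.93
position: [0.5594, 0.2281, 0.0462]
ee_rot: [0.0, 0.707, -0.707, 0.0]
contact_force: [-0.1, -0.3, -1.0]
width: 0.0427
```

{"op": "send_rows", "data": {
  "delta_pos": [
    [0,0,0.002],
    [0,0,0],
    [0,0,0]
  ],
  "angular": [
    [0,0,0],
    [0,0,0],
    [0,0,0]
  ]
}}

```text
clock: 8.18
position: [0.5594, 0.2282, 0.0461]
ee_rot: [-0.0, 0.707, -0.707, 0.0]
contact_force: [-1.5, -0.9, 4.7]
width: 0.0434
```

{"op": "send_rows", "data": {
  "delta_pos": [
    [0,0,0],
    [0,0,0],
    [0,0,0],
    [0,0,0],
    [0,0,0]
  ],
  "angular": [
    [0,0,0],
    [0,0,0],
    [0,0,0],
    [0,0,0],
    [0,0,0]
  ],
  "hand": 62
}}

```text
clock: 8.6
position: [0.5594, 0.2281, 0.0452]
ee_rot: [-0.0, -0.707, 0.707, 0.0]
contact_force: [-0.7, 0.1, 0.6]
width: 0.0619
```

{"op": "send_rows", "data": {
  "delta_pos": [
    [0,0,-0.02],
    [0,0,-0.04],
    [0,0,-0.06],
    [0,0,-0.08],
    [0,0,-0.08]
  ],
  "angular": [
    [0,0,0],
    [0,0,0],
    [0,0,0],
    [0,0,0],
    [0,0,0]
  ]
}}

```text
clock: 9.02
position: [0.5588, 0.2279, 0.1585]
ee_rot: [-0.001, -0.707, 0.707, 0.0]
contact_force: [1.3, 1.0, -0.5]
width: 0.0619
```

{"op": "send_rows", "data": {
  "delta_pos": [
    [0.074,0.007,-0.02],
    [0.074,0.007,0],
    [0.074,0.007,0],
    [0.074,0.007,0],
    [0.074,0.007,0]
  ],
  "angular": [
    [0,0,0],
    [0,0,0],
    [0,0,0],
    [0,0,0],
    [0,0,0]
  ],
  "hand": 66
}}

```text
clock: 9.43
position: [0.5452, 0.0789, 0.1663]
ee_rot: [-0.0, 0.707, -0.707, 0.0]
contact_force: [0.4, 0.0, -0.9]
width: 0.066
```

{"op": "send_rows", "data": {
  "delta_pos": [
    [0.074,0.007,0],
    [0.074,0.007,0],
    [0.074,0.007,0],
    [0.074,0.007,0],
    [0.074,0.007,0]
  ],
  "angular": [
    [0,0,0],
    [0,0,0],
    [0,0,0],
    [0,0,0],
    [0,0,0]
  ]
}}

```text
clock: 9.85
position: [0.5311, -0.0693, 0.1662]
ee_rot: [-0.0, 0.707, -0.707, 0.0]
contact_force: [0.0, -0.2, -0.4]
width: 0.066
```

{"op": "send_rows", "data": {
  "delta_pos": [
    [0.074,0.007,0],
    [0.074,0.007,0],
    [0.074,0.007,0],
    [0.074,0.007,0],
    [0.074,0.007,0]
  ],
  "angular": [
    [0,0,0],
    [0,0,0],
    [0,0,0],
    [0,0,0],
    [0,0,0]
  ]
}}

```text
clock: 10.27
position: [0.5171, -0.2174, 0.1662]
ee_rot: [0.0, -0.707, 0.707, -0.0]
contact_force: [0.1, 0.3, 0.9]
width: 0.0659
```

{"op": "send_rows", "data": {
  "delta_pos": [
    [0,0,0.05],
    [0,0,0.05],
    [0,0,0],
    [0,0,0]
  ],
  "angular": [
    [0,0,0],
    [0,0,0],
    [0,0,0],
    [0,0,0]
  ]
}}

```text
clock: 10.6
position: [0.5167, -0.2156, 0.1251]
ee_rot: [-0.0, -0.707, 0.707, 0.001]
contact_force: [-0.1, 0.2, -0.0]
width: 0.0661
```

Run:
```python
from h import *
snap('side','s4');snap('top','t4')
st=manip.get_state();print(st['position'],st['contact_force'],st['width'],st['clock'])
crop('s4','s4b',245,120,345,230,5.3)
crop('s4','s4s',110,230,210,330,5)
crop('t4','t4b',130,140,350,260,3.6)
p=st['position'];print([ (px('side',[p[0],p[1]+d,p[2]-.015])-[245,120])*5.3 for d in(-.04,0,.04)])
```

```text
[ 0.51808743 -0.21598095  0.12666349] [ 0.28133269 -0.2152043   1.1599232 ] 0.06580391315353114 10.7
[array([251.55541911, 238.48223467]), array([213.12981791, 270.02674436]), array([172.71593349, 303.20348406])]
```

View pics/s4b.png

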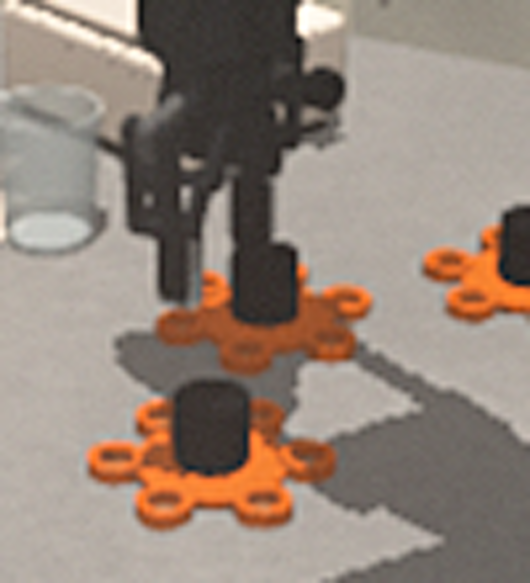

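View pics/s4s.png

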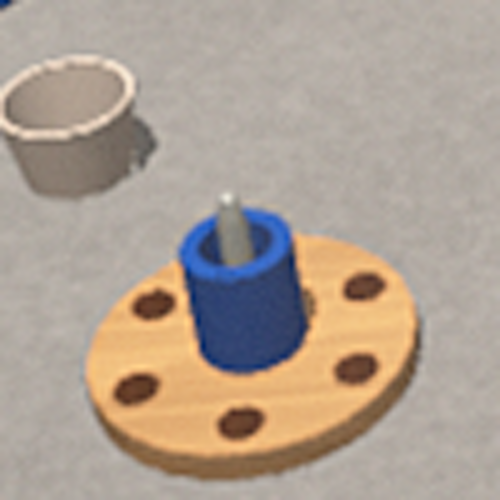

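View pics/t4b.png

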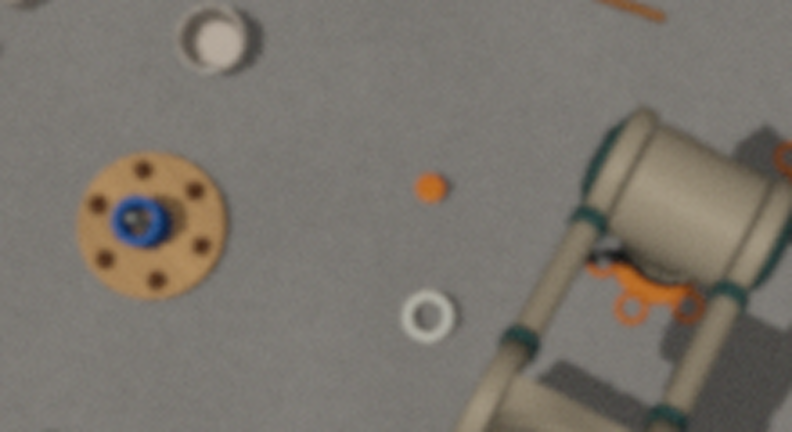

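{"op": "send_rows", "data": {
  "delta_pos": [
    [0,0,0.05],
    [0,0,0.05],
    [0,0,0.05],
    [0,0,0.05],
    [0,0,0.025]
  ],
  "angular": [
    [0,0,0],
    [0,0,0],
    [0,0,0],
    [0,0,0],
    [0,0,0]
  ]
}}

```text
clock: 11.12
position: [0.5174, -0.2153, 0.0349]
ee_rot: [0.0, 0.707, -0.707, -0.0]
contact_force: [-0.3, 0.6, -0.5]
width: 0.0663
```

{"op": "send_rows", "data": {
  "delta_pos": [
    [0,0,0],
    [0,0,0],
    [0,0,0]
  ],
  "angular": [
    [0,0,0],
    [0,0,0],
    [0,0,0]
  ]
}}

```text
clock: 11.37
position: [0.5186, -0.2164, 0.037]
ee_rot: [-0.0, 0.707, -0.707, 0.001]
contact_force: [-0.1, 0.4, -0.3]
width: 0.0659
```

Run:
```python
from h import *
snap('side','s5')
st=manip.get_state();print(st['position'],st['contact_force'],st['width'],st['clock'])
crop('s5','s5b',245,130,345,240,5.3)
```

```text
[ 0.5185857  -0.21640992  0.03703271] [-0.85218818  0.77935228 -0.22370186] 0.0662443280817117 11.4167
```

View pics/s5b.png

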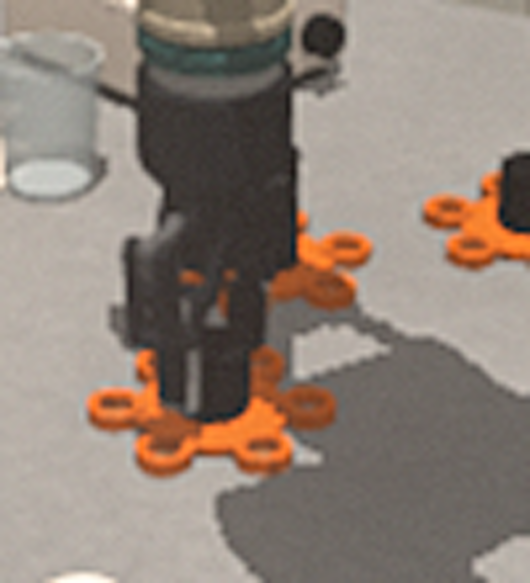

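{"op": "send_rows", "data": {
  "delta_pos": [
    [0,0,0.005],
    [0,0,0],
    [0,0,0],
    [0,0,0],
    [0,0,0]
  ],
  "angular": [
    [0,0,0],
    [0,0,0],
    [0,0,0],
    [0,0,0],
    [0,0,0]
  ],
  "hand": 32,
  "squeeze": 45
}}

```text
clock: 11.83
position: [0.5178, -0.2161, 0.0344]
ee_rot: [0.0, -0.707, 0.707, -0.001]
contact_force: [-0.2, 1.5, 5.8]
width: 0.0386
```

{"op": "send_rows", "data": {
  "delta_pos": [
    [0,0,0],
    [0,0,0],
    [0,0,0],
    [0,0,0],
    [0,0,0]
  ],
  "angular": [
    [0,0,0],
    [0,0,0],
    [0,0,0],
    [0,0,0],
    [0,0,0]
  ]
}}

```text
clock: 12.25
position: [0.5178, -0.2161, 0.0344]
ee_rot: [0.0, -0.707, 0.707, -0.001]
contact_force: [-1.1, 0.6, 6.7]
width: 0.0388
```

{"op": "send_rows", "data": {
  "delta_pos": [
    [0,0,-0.02],
    [0,0,-0.04],
    [0,0,-0.07],
    [0,0,-0.09],
    [0,0,-0.09]
  ],
  "angular": [
    [0,0,0],
    [0,0,0],
    [0,0,0],
    [0,0,0],
    [0,0,0]
  ]
}}

```text
clock: 12.67
position: [0.5164, -0.2154, 0.1582]
ee_rot: [-0.0, -0.707, 0.707, 0.001]
contact_force: [1.5, 0.6, -0.4]
width: 0.0386
```

{"op": "send_rows", "data": {
  "delta_pos": [
    [-0.04,-0.007,-0.04],
    [-0.07,-0.007,-0.03],
    [-0.08,-0.007,0],
    [-0.08,-0.007,0],
    [-0.08,-0.007,0]
  ],
  "angular": [
    [0,0,0],
    [0,0,0],
    [0,0,0],
    [0,0,0],
    [0,0,0]
  ]
}}

```text
clock: 13.08
position: [0.5311, -0.0748, 0.1861]
ee_rot: [0.0, -0.707, 0.707, -0.0]
contact_force: [1.2, 0.3, -0.8]
width: 0.039
```

{"op": "send_rows", "data": {
  "delta_pos": [
    [-0.08,-0.007,0],
    [-0.08,-0.007,0],
    [-0.08,-0.007,0],
    [-0.08,-0.007,0],
    [-0.08,-0.007,0]
  ],
  "angular": [
    [0,0,0],
    [0,0,0],
    [0,0,0],
    [0,0,0],
    [0,0,0]
  ]
}}

```text
clock: 13.5
position: [0.545, 0.0856, 0.1856]
ee_rot: [-0.0, -0.707, 0.707, 0.0]
contact_force: [0.2, 0.5, -1.3]
width: 0.0386
```

{"op": "send_rows", "data": {
  "delta_pos": [
    [-0.08,-0.007,0],
    [-0.08,-0.007,0],
    [-0.08,-0.007,0],
    [-0.08,-0.007,0],
    [-0.0375,-0.006,0]
  ],
  "angular": [
    [0,0,0],
    [0,0,0],
    [0,0,0],
    [0,0,0],
    [0,0,0]
  ]
}}

```text
clock: 13.92
position: [0.5586, 0.2308, 0.1854]
ee_rot: [-0.001, 0.708, -0.706, -0.001]
contact_force: [0.4, -1.1, -1.0]
width: 0.0386
```

{"op": "send_rows", "data": {
  "delta_pos": [
    [0,0,0],
    [0,0,0],
    [0,0,0],
    [0,0,0],
    [0,0,0]
  ],
  "angular": [
    [0,0,0],
    [0,0,0],
    [0,0,0],
    [0,0,0],
    [0,0,0]
  ]
}}

```text
clock: 14.33
position: [0.559, 0.2257, 0.1855]
ee_rot: [-0.0, -0.707, 0.708, -0.0]
contact_force: [-0.8, 1.1, -2.2]
width: 0.0386
```

Run:
```python
from h import *
snap('side','s6');snap('top','t6')
st=manip.get_state();print(st['position'],st['ee_rot'],st['contact_force'],st['width'],st['clock'])
crop('s6','s6b',100,180,220,330,4)
crop('t6','t6b',110,150,230,240,6.6)
```

```text
[0.5590837  0.22599863 0.18565224] [-5.61589543e-05 -7.06552796e-01  7.07660320e-01 -1.21372832e-04] [ 0.82557846  0.25626882 -0.15231398] 0.03850909619052112 14.4333
```

View pics/s6b.png

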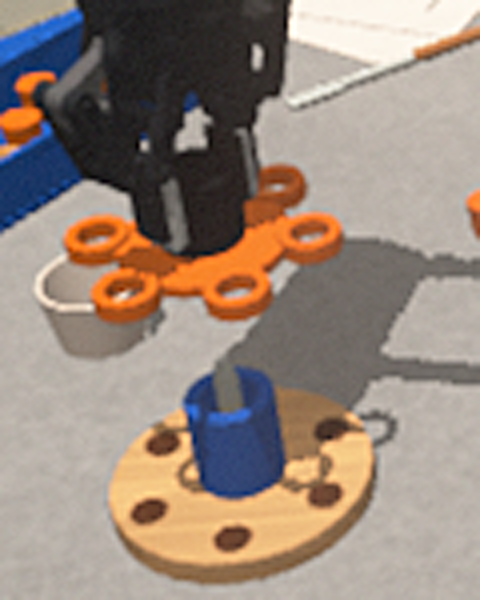

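View pics/t6b.png

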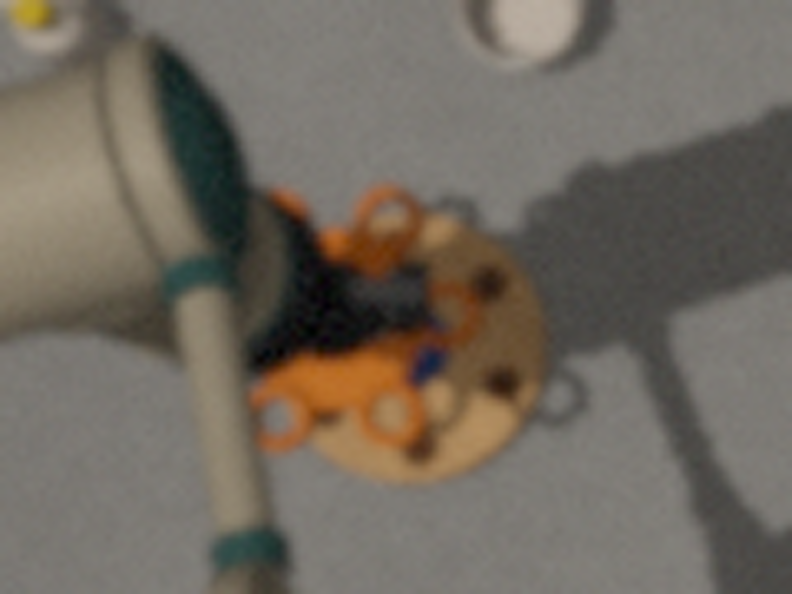

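Run:
```python
from h import *
from scipy.optimize import least_squares
from scipy.spatial.transform import Rotation as R
un=lambda p,s,o:np.array([(p[0]+.5)/s-.5+o[0],(p[1]+.5)/s-.5+o[1]])
S=[un(p,4,(100,180)) for p in[(96,238),(125,293),(237,294),(311,236),(279,186)]]
Tp=[un(p,6.6,(110,150)) for p in[(390,218),(455,311),(394,412),(283,413)]]
def rings(q):
    Rm=R.from_rotvec([q[4],q[5],0])*R.from_rotvec([0,0,q[3]])
    return [q[:3]+Rm.apply([.049*np.cos(a),.049*np.sin(a),.010]) for a in np.arange(6)*np.pi/3]
def f(q,S=S,Tp=Tp):
    r=rings(q);o=[]
    for n,L in(('side',S),('top',Tp)):
        P=[px(n,a) for a in r]
        for m in L:
            d=[m-p for p in P]; o.append(min(d,key=np.linalg.norm))
    return np.ravel(o)
for use in('both','side','top'):
  a=dict(S=S if use!='top' else [],Tp=Tp if use!='side' else [])
  best=min((least_squares(f,[.559,.228,.151,y,0,0],x_scale=[.01,.01,.01,.1,.05,.05],kwargs=a) if use!='top' else least_squares(lambda q:f(np.r_[q[:2],.151,q[2],0,0],**a),[.559,.228,y]) for y in np.arange(0,1.05,.1)),key=lambda r:r.cost)
  print(use,best.x.round(4),best.cost.round(2),best.fun.round(1) if use=='both' else '')
# stand fit from this side image and top base
print('stand top',ray('top',*un((211,413),5,(130,120)),.015))
```

```text
Traceback (most recent call last):
  File "h.py", line 14, in px
    c,K,T=cal(n); p=T[:3,:3]@np.array(P,float)+T[:3,3]; p=np.array([p[0],-p[1],-p[2]])
          ~~~^^^
  File "h.py", line 8, in cal
    c=manip.calibration(n); K=np.array([[c['fx'],0,c['cx']],[0,c['fy'],c['cy']],[0,0,1.]]); T=np.array(c['camera_from_world']); return c,K,T
ValueError: time passes only in moves, steps and waits
```

Some call limit; I'll cache the calibration.

```bash
sed -i 's/^def cal(n):/from functools import lru_cache\n@lru_cache(None)\ndef cal(n):/' h.py
cat > fit.py <<'E'
from h import *
from scipy.optimize import least_squares
from scipy.spatial.transform import Rotation as R
un=lambda p,s,o:np.array([(p[0]+.5)/s-.5+o[0],(p[1]+.5)/s-.5+o[1]])
def rings(q):
    Rm=R.from_rotvec([q[4],q[5],0])*R.from_rotvec([0,0,q[3]])
    return [np.array(q[:3])+Rm.apply([.049*np.cos(a),.049*np.sin(a),.010]) for a in np.arange(6)*np.pi/3]
def fit(S,Tp,z0,name):
  def f(q):
    r=rings(q);o=[]
    for n,L in(('side',S),('top',Tp)):
        P=[px(n,a) for a in r]
        for m in L: o.append(min([m-p for p in P],key=np.linalg.norm))
    return np.ravel(o)
  if name!='top': best=min((least_squares(f,[.559,.228,z0,y,0,0],x_scale=[.01,.01,.01,.1,.05,.05]) for y in np.arange(0,1.05,.2)),key=lambda r:r.cost)
  else: best=min((least_squares(lambda q:f(np.r_[q[:2],z0,q[2],0,0]),[.559,.228,y]) for y in np.arange(0,1.05,.2)),key=lambda r:r.cost)
  print(name,best.x.round(4),best.cost.round(2))
E
python3 - <<'E'
from fit import *
S=[un(p,4,(100,180)) for p in[(96,238),(125,293),(237,294),(311,236),(279,186)]]
Tp=[un(p,6.6,(110,150)) for p in[(390,218),(455,311),(394,412),(283,413)]]
fit(S,Tp,.151,'both');fit(S,[],.151,'side');fit([],Tp,.151,'top')
E
```

```text
both [ 0.5618  0.2247  0.1441  0.5128 -0.0059 -0.0107] 1.18
side [5.504e-01 2.347e-01 1.541e-01 5.069e-01 3.000e-04 4.200e-03] 0.17
top [0.5608 0.2231 0.5249] 0.42
```

{"op": "send_rows", "data": {
  "delta_pos": [
    [-0.004,-0.004,0],
    [0,0,0.03],
    [0,0,0.03],
    [0,0,0.03],
    [0,0,0.03]
  ],
  "angular": [
    [0,0,0],
    [0,0,0],
    [0,0,0],
    [0,0,0],
    [0,0,0]
  ]
}}

```text
clock: 14.85
position: [0.5609, 0.2285, 0.1372]
ee_rot: [0.0, -0.707, 0.707, -0.0]
contact_force: [0.9, 0.6, -1.8]
width: 0.0383
```

{"op": "send_rows", "data": {
  "delta_pos": [
    [0,0,0.01],
    [0,0,0.01],
    [0,0,0],
    [0,0,0]
  ],
  "angular": [
    [0,0,0],
    [0,0,0],
    [0,0,0],
    [0,0,0]
  ]
}}

```text
clock: 15.18
position: [0.561, 0.2287, 0.1299]
ee_rot: [0.0, -0.707, 0.707, -0.0]
contact_force: [0.6, -0.4, -0.9]
width: 0.0386
```

Run:
```python
from h import *
snap('side','s7')
st=manip.get_state();print(st['position'],st['ee_rot'],st['contact_force'],st['width'],st['clock'])
crop('s7','s7b',100,190,220,330,4.2)
```

```text
[0.56114267 0.22882452 0.13014749] [ 5.48602503e-04 -7.07086765e-01  7.07126496e-01 -3.51802558e-04] [-0.22111662 -0.053561   -2.08206351] 0.03804878048227099 15.2333
```

View pics/s7b.png

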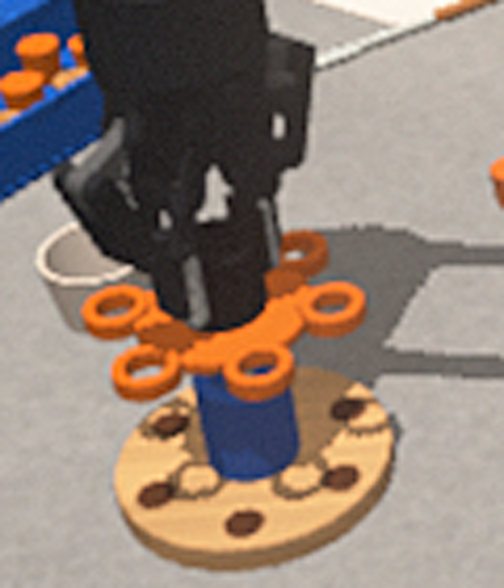

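{"op": "send_rows", "data": {
  "delta_pos": [
    [0,0,0.01],
    [0,0,0.01],
    [0,0,0.01],
    [0,0,0.01],
    [0,0,0]
  ],
  "angular": [
    [0,0,0],
    [0,0,0],
    [0,0,0],
    [0,0,0],
    [0,0,0]
  ]
}}

```text
clock: 15.65
position: [0.5599, 0.2285, 0.1123]
ee_rot: [0.001, 0.707, -0.707, -0.0]
contact_force: [-0.1, -0.3, -0.3]
width: 0.0384
```

{"op": "send_rows", "data": {
  "delta_pos": [
    [0,0,0.01],
    [0,0,0.01],
    [0,0,0.006],
    [0,0,0.003],
    [0,0,0]
  ],
  "angular": [
    [0,0,0],
    [0,0,0],
    [0,0,0],
    [0,0,0],
    [0,0,0]
  ]
}}

```text
clock: 16.07
position: [0.5604, 0.2286, 0.1014]
ee_rot: [-0.0, -0.707, 0.707, 0.0]
contact_force: [0.2, 0.8, -1.4]
width: 0.0388
```

Past the tip with no contact force, so the spindle is in the hub. Now the last couple of millimetres.

{"op": "send_rows", "data": {
  "delta_pos": [
    [0,0,0.003],
    [0,0,0],
    [0,0,0]
  ],
  "angular": [
    [0,0,0],
    [0,0,0],
    [0,0,0]
  ]
}}

```text
clock: 16.32
position: [0.5607, 0.2287, 0.1008]
ee_rot: [-0.0, 0.707, -0.707, 0.0]
contact_force: [0.4, 0.2, -0.8]
width: 0.039
```

{"op": "send_rows", "data": {
  "delta_pos": [
    [0,0,0.002],
    [0,0,0],
    [0,0,0]
  ],
  "angular": [
    [0,0,0],
    [0,0,0],
    [0,0,0]
  ]
}}

```text
clock: 16.57
position: [0.5606, 0.2287, 0.0999]
ee_rot: [-0.0, 0.707, -0.707, 0.0]
contact_force: [-0.8, 0.1, -1.0]
width: 0.0382
```

{"op": "send_rows", "data": {
  "delta_pos": [
    [0,0,0.002],
    [0,0,0],
    [0,0,0]
  ],
  "angular": [
    [0,0,0],
    [0,0,0],
    [0,0,0]
  ]
}}

```text
clock: 16.82
position: [0.5608, 0.2287, 0.0995]
ee_rot: [0.0, -0.707, 0.707, -0.0]
contact_force: [0.2, -0.9, 1.3]
width: 0.0384
```

{"op": "send_rows", "data": {
  "delta_pos": [
    [0,0,0.002],
    [0,0,0],
    [0,0,0]
  ],
  "angular": [
    [0,0,0],
    [0,0,0],
    [0,0,0]
  ]
}}

```text
clock: 17.07
position: [0.5609, 0.2288, 0.0994]
ee_rot: [-0.001, 0.707, -0.707, 0.0]
contact_force: [-1.3, -0.8, 5.1]
width: 0.0385
```

{"op": "send_rows", "data": {
  "delta_pos": [
    [0,0,0],
    [0,0,0],
    [0,0,0],
    [0,0,0],
    [0,0,0]
  ],
  "angular": [
    [0,0,0],
    [0,0,0],
    [0,0,0],
    [0,0,0],
    [0,0,0]
  ],
  "hand": 60
}}

```text
clock: 17.48
position: [0.5605, 0.2287, 0.098]
ee_rot: [-0.0, -0.707, 0.707, 0.0]
contact_force: [0.1, -0.9, 0.3]
width: 0.0603
```

{"op": "send_rows", "data": {
  "delta_pos": [
    [0,0,-0.015],
    [0,0,-0.03],
    [0,0,-0.05],
    [0,0,-0.07],
    [0,0,-0.07]
  ],
  "angular": [
    [0,0,0],
    [0,0,0],
    [0,0,0],
    [0,0,0],
    [0,0,0]
  ]
}}

```text
clock: 17.9
position: [0.5601, 0.2285, 0.1929]
ee_rot: [-0.001, -0.707, 0.707, 0.0]
contact_force: [0.1, 0.4, -0.4]
width: 0.0601
```

{"op": "send_rows", "data": {
  "delta_pos": [
    [0.07,0,-0.02],
    [0.07,0,0],
    [0.07,0,0],
    [0.07,0,0],
    [0.07,0,0]
  ],
  "angular": [
    [0,0,0],
    [0,0,0],
    [0,0,0],
    [0,0,0],
    [0,0,0]
  ]
}}

```text
clock: 18.32
position: [0.5605, 0.0876, 0.2009]
ee_rot: [-0.0, 0.707, -0.707, 0.0]
contact_force: [0.7, 0.1, 0.1]
width: 0.0601
```

{"op": "send_rows", "data": {
  "delta_pos": [
    [0.07,0,0],
    [0.07,0,0],
    [0.07,0,0],
    [0,0,0],
    [0,0,0]
  ],
  "angular": [
    [0,0,0],
    [0,0,0],
    [0,0,0],
    [0,0,0],
    [0,0,0]
  ]
}}

```text
clock: 18.73
position: [0.5607, 0.0035, 0.2007]
ee_rot: [0.0, -0.706, 0.708, -0.0]
contact_force: [-0.0, 0.1, 1.5]
width: 0.0595
```

Run:
```python
from h import *
snap('side','s8');snap('top','t8')
st=manip.get_state();print(st['position'],st['contact_force'],st['width'],st['clock'])
crop('s8','s8b',100,200,220,330,4.5)
crop('t8','t8b',120,150,270,250,5.2)
```

```text
[0.56058477 0.00518482 0.20051205] [-0.80248393  0.07955826  0.4405686 ] 0.05982675497058752 18.8333
```

View pics/s8b.png

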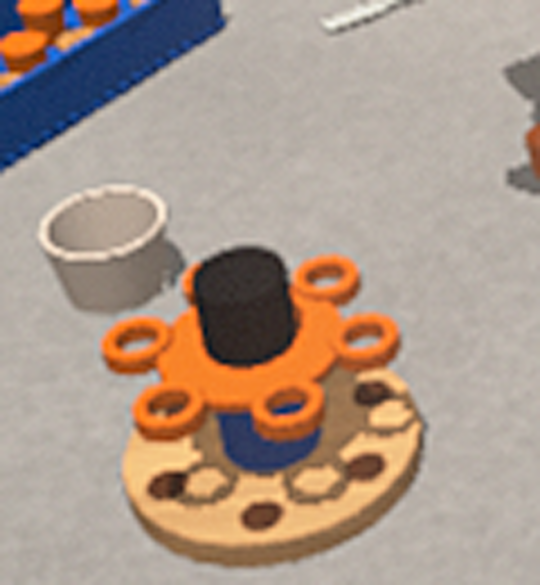

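View pics/t8b.png

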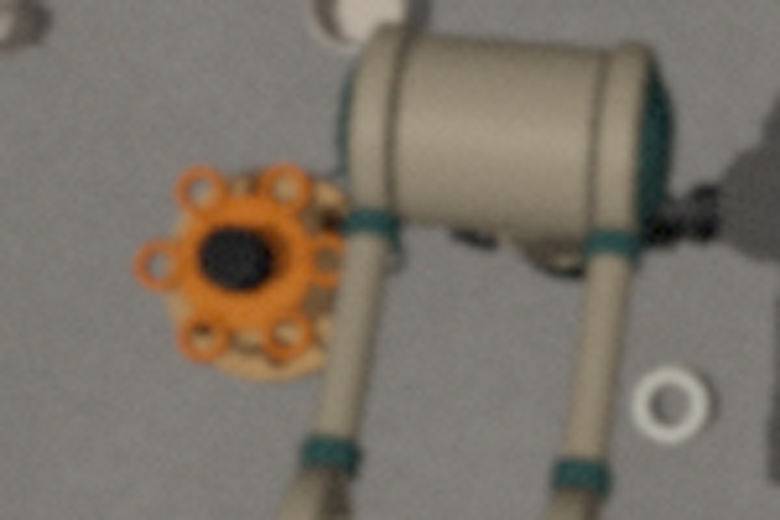

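Run:
```python
from fit import *
S=[un(p,4.5,(100,200)) for p in[(135,344),(168,409),(287,407),(366,339),(327,278)]]
Tp=[un(p,5.2,(120,150)) for p in[(202,190),(284,186),(158,265),(326,262),(204,338),(289,336)]]
fit(S,Tp,.065,'both');fit(S,[],.065,'side');fit([],Tp,.065,'top')
```

```text
both [ 0.5623  0.2293  0.0601  0.523  -0.0128 -0.0039] 1.12
side [ 0.5541  0.2366  0.0685  0.5217 -0.0065  0.0103] 0.03
top [0.5615 0.2279 0.5255] 0.7
```

The side crop shows the tray level on the sleeve, hub up at (245,300). The fitted tilt is under 1° and the height agrees with 65 mm. The white ring at (249,228) in the top view hasn't moved. Handing in.

```bash
python3 -c "
from rig import manip
print(manip.sign_off())"
```

```text
the job is handed in; nothing more can be done
None
```

The rack is assembled and handed in at about 19 s of the 64 s allowed. I slid the blue sleeve over the spindle until it rested on the base. Then I lowered the tray nearest the robot, hub up, until it rested on the sleeve, and moved the arm clear.

**What the last checks showed:**
- **Contact:** each part touched down at the height expected. The tool was at 46 mm for the sleeve and 99 mm for the tray, with about 5 N of force, and neither part was dropped.
- **Tray:** a fit to its rings in both pictures gave a tilt of about 0.8°, and its position agreed with the stand to a few millimetres.
- **White sleeve:** it is still at the same pixel as at the start.

**What disagreed:** the two cameras' position estimates differed by up to about 11 mm when fitted separately. Height estimates for the tray's underside were 60 mm using both cameras and 68.5 mm using the side camera alone, against the intended 65 mm. I put this down to calibration and pixel-reading error. No check failed outright.

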